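Shut the contact grill, refit its control knob and hold it pressed

ROBOT

A 6-joint arm with a two-finger parallel gripper is mounted at the origin on the work surface. World frame = base frame: x ahead of the robot, y to its left, z up, the work surface at z = 0. Lengths are in m, angles in degrees, forces in N, time in s.
With the tool pointing down it reaches from about 0.35 to 0.85 m from the base axis. Payload 8.1 kg.
Tool frame: the origin (TCP) lies on the centre line of the jaws, within the pads' length; the fingertips stand 8 mm ahead of it and the grasp point (between the pads) lies 11 mm behind it; z points along the fingers, y is the line along which they close (so a half turn about z gives the same grasp; the last joint's range is limited). The gripper opens to 85 mm and grips with 20 to 120 N. Pads are 22 mm wide; open, the fingers measure 114 mm over their backs; the gripper's body (76 mm by 85 mm) begins 54 mm behind the grasp point. The pads swing forward as they close: fully open they stand 13 mm farther back than shut.
Start: joints at [-71.07, 7.471, 85.268, -0, 87.261, -4.893], TCP at [0.242, -0.549, 0.239] pointing down, gripper open.
Joint ranges: [-169.43, 169.43], [-51.17, 129.36], [1.28, 143.12], [-76.62, 256.62], [0, 156.53], [-152.29, 152.29]. Speed limits (degrees/s): [136.94, 136.94, 159.86, 180, 180, 180].

INTERFACE

Orientations are given as [roll, pitch, yaw] about the fixed x, y, z axes, in that order (R = Rz(yaw) Ry(pitch) Rx(roll)).
In Python, from plant import manip gives the robot as it stands.
- The arm moves only by the tool move_arm, never from a script. Its argument "deltas" is text: rows parted by semicolons, each of 6 numbers parted by spaces: the shift along the tool's x, y, z in cm, then the turn, a rotation vector about the tool's x, y, z in degrees. A call has 1 to 20 rows; each row is the pose to reach, as a shift and turn from the pose commanded when the call began, along the tool's axes at that moment; what a row does not reach only later rows make up. A row lasts 1/8 s, in which the tool goes at most 62.5 mm and 10.7 degrees, less where a joint would pass 70% of its speed; a pose out of reach is approached as far as the arm can. A call with a gripper value outside its range is refused whole. "claw" is the opening in per cent of the stroke, from 0 (shut) to 100 (fully open), set as the call begins (left out, the last holds). The fingers move at their own pace and stop on an object; "grip_force" is the grip in N (left out, the last holds). Time passes only in rows, so rows that repeat a pose let the fingers close. It gives the time, the measured TCP pose, the force, the opening and the grip force at its end, in the units of the state.
- manip.read_state(): the state, without advancing time (a new reading comes with each control period).
- manip.capture(name): name is "scene" or "top"; returns the picture (420x560x3 uint8, red, green, blue); there is no depth.
- manip.get_calibration(name): a dict with "fx", "fy", "cx", "cy" (pixels), "rvec" (rotation vector, rad) and "tvec" (3), from world to camera coordinates, as OpenCV has them. Camera axes: x right, y down, z forward; pixel columns grow to the right and rows downward; lengths in m; the calibration is good to about 2 mm. A picture is of the moment at which its call begins. get_calibration takes no time and is no camera call.
- manip.job_done(): hands the job in; it is judged then, once.
Trained networks look in the newest picture that a camera, given by its name, has taken for a name from the list of things; names that differ only in an ending like _2 or _b are one class to them, and where a whole thing is asked for, a point or a joint stands for the part that bears it (a point fixed in the world has none). Each returns a list of dicts, best first, with "conf" (0 to 1); they miss things now and then, are a little off and sometimes report something else, mostly with a low value. They report only what shows in the picture. A call takes as long as a camera call.
- manip.trace(camera, query): "region" (420x560 bool, what is visible of it) and "location" ([column, row] in pixels, amid what is visible of it).
The state is a dict: "clock": time; "joint_positions": joint angles; "qvel": joint speeds; "joint_efforts": joint torques, N m; "position": TCP position; "ee_rot": TCP orientation; "ft_force": force on the tool from outside, world axes, zero at the start; "wrist_torque": the same for the moment, N m; "grip_width": opening from 0.0 (shut) to 1.0 (fully open); "gripper_force": force on a finger pad.
Only numpy, scipy, OpenCV 4.12 (cv2) and the standard library are available. Lean on these libraries where they do the work, as an engineer would, in place of code of your own. Each camera call takes 0.05 s, during which the arm holds its last target. There are 200 camera calls.

TASK

First lower the contact grill's open lid gently until it is fully shut. Then pick up the loose round control knob from the worktop, turn it so that the flat in its bore matches the flat of the D-shaped shaft on the grill's control deck, and push it fully home on the shaft. Finish while holding the knob and keeping it pressed down, with the sprung shaft pushed in to its stop; do not let go, and leave the food, dishes and other things where they are.

Things in the scene. Friction and masses are not known exactly. Their poses are not given: they have to be found in the camera images.
- grill: steel contact grill, fixed, 260 deep (x) by 360 wide (y) by 65 mm high. Origin: centre of its underside; x points away from its front, y to its left, z up. Plates and hinged lid (240 x 240 mm, top at 107 mm when shut) are on its +y side; the flat control deck (top at 65 mm) is the 120 mm wide strip on its -y side, with the knob shaft 60 mm from the lid's edge
- grill_lid (a joint): lid angle in rad: 0 shut, grows as it opens (limit 1.3). The hinge is stiff: the lid stays where it is left and must be pushed down, with up to about 5 N at the handle bar
- lid_handle (a point): centre of the lid's straight black handle bar, 18 mm thick, 130 mm long, parallel to the hinge; its centre line 40 mm in front of the lid. 280 mm from the hinge line along the lid and 20 mm above the hinge line when shut (height 92 mm then)
- lid_hinge (a point): middle of the lid's hinge line at the rear edge of the grill, 72 mm above the worktop; the hinge line runs along the grill's y
- shaft_tip (a point): centre of the top end of the upright steel D-shaft: 14 mm diameter, one flat 3 mm from the axis, last 2.5 mm tapered. x points from the axis to the flat, z up; 100 mm above the worktop when not pressed, 29 mm out of its bezel. It cannot turn, only go down (shaft)
- control: round aluminium bezel on the control deck around the shaft, 68 mm across, 6 mm high; origin on the shaft's axis at the deck's top, x towards the shaft's flat. A black pointer mark at its rim lies on the same side as the flat
- shaft (a joint): how far the shaft is pressed down, in m: 0 up, 0.005 at its stop. A spring holds it up: 5 N to start it moving, 10 N at the stop
- knob: loose black round knob standing on the worktop, 40 mm diameter, 30 mm high, 50 g; a bright pointer ridge (4 mm high) on top runs from the centre to the rim on its +x side. Origin: centre of its underside, z up. D-bore from below: 20 mm deep, 16 mm diameter, one flat 4 mm from the axis on the +x side (under the ridge), 2.5 mm chamfer
- knob_bore (a point): closed inner end of the knob's bore, on its axis, 20 mm above its underside, axes as the knob's. The knob goes on only with its x the way of the shaft's x (about 8 degrees of play); fully home this point meets the shaft's tip, the underside 9 mm above the bezel, 4 mm with the shaft at its stop
- board: dark wooden cutting board, fixed, 340 x 240 x 22 mm, origin centre of underside; bystander
- lemon_half_a: half lemon, 62 mm across, 38 mm high, flat side down on the worktop in front of the grill, origin under its centre; bystander
- lemon_half_b: half lemon like the other, on the cutting board; bystander
- prep_bowl: small white bowl, 100 mm across, 45 mm high, on the cutting board, origin under its centre; bystander
- carrot: carrot lying on the worktop, 170 mm long, 31 mm thick, origin under its middle; bystander
- jar_lid: flat brass jar lid, 56 mm across, 14 mm high, on the worktop, origin under its centre; bystander, not the knob
- ramekin: small white ramekin, 76 mm across, 40 mm high, origin under its centre; bystander
- oil_bottle: small green oil bottle, 60 mm across, 110 mm high, standing, origin under its centre; bystander

How it is judged (in metres and radians):
On the way, in this order (a step that is already met when the one before it is completed fails the run):
1. the lid is shut (within 0.04 rad) (value of joint grill_lid below 0.04 rad), for 0.2 s.
2. the knob is lifted in the fingers (height (world z) of knob above 0.03 m and contact force between the fingers and knob above 1.5 N), for 0.2 s.
3. the knob is on the shaft, flats matched (z of knob in the frame of shaft_tip below -0.017 m and horizontal distance between knob and shaft_tip below 0.003 m and angle between the x axis of knob and the x axis of shaft_tip, either way round below 0.22 rad and angle between knob's own z axis and vertical below 0.12 rad), for 0.1 s.
At the end, for the whole second after the job is handed in: the lid is shut within 0.04 rad; the knob is upright on the shaft (within 0.12 rad), centred within 3 mm, flats matched within 0.22 rad, at least 17 of 20 mm deep, and at rest; the shaft is pressed in at least 3.5 of its 5 mm; the robot's fingers hold or press the knob with more than 1.5 N (all of step 3 and value of joint grill_lid below 0.04 rad and value of joint shaft above 0.0035 m and contact force between the fingers and knob above 1.5 N and linear speed of knob below 0.02 m/s); the arm keeps its last pose, push and grip.
It fails at once if the lid is slammed (closing faster than 2.5 rad/s) (velocity of joint grill_lid below -2.5 rad/s).
It fails at once if a bystander (food, dish, jar lid or bottle) is shifted more than 30 mm (distance of any of lemon_half_a, lemon_half_b, prep_bowl, carrot, jar_lid, ramekin, oil_bottle from where it was at the start of the episode above 0.03 m).
It also fails if it takes over 56 s, if anything falls off the work surface, if the arm or the gripper's body presses on something with over 40 N, if the wrist force passes 120 N, or if a joint passes its speed limit or range.

## Working session

There is one attempt and no reset: what is moved stays moved. The work goes in short steps, Python scripts to look and compute and a tool call to move; the robot and the scene stay as the last step left them, time stands still between calls to the robot, and variables do not carry over. Pictures are saved under pics/ and viewed, at most 10 in all, crops included, and the job is handed in when it is done.

Besides the shell and the picture viewer there is one more tool, called after "Emit:" as a command line: name --argument value ..., lists and objects as JSON in quotes. move_arm: Moves the arm, as the interface text tells. Its arguments: {"type":"object","properties":{"deltas":{"type":"string"},"claw":{"type":"number"},"grip_force":{"type":"number"}},"required":["deltas"]}

```bash
mkdir -p pics
cat > h.py <<'E'
import numpy as np, cv2
from plant import manip
def cal(n):
    c=manip.get_calibration(n); K=np.array([[c['fx'],0,c['cx']],[0,c['fy'],c['cy']],[0,0,1]]); R=cv2.Rodrigues(np.array(c['rvec'],float))[0]; return K,R,np.array(c['tvec'],float)
def at_z(n,px,z):
    K,R,t=cal(n); d=R.T@np.linalg.inv(K)@[px[0],px[1],1]; o=-R.T@t
    return o+d*(z-o[2])/d[2]
def tri(a,pa,b,pb):
    P=[ (lambda K,R,t:K@np.c_[R,t])(*cal(n)) for n in (a,b)]
    X=cv2.triangulatePoints(P[0],P[1],np.array(pa,float),np.array(pb,float)).ravel(); return X[:3]/X[3]
def proj(n,p):
    K,R,t=cal(n); q=K@(R@np.array(p)+t); return q[:2]/q[2]
def snap(n,f):
    im=manip.capture(n); cv2.imwrite('pics/'+f,im[:,:,::-1]); return im
E
python3 - <<'E'
from h import *
a=snap('scene','s0.png');b=snap('top','t0.png')
for n in('scene','top'):
    K,R,t=cal(n);print(n,-R.T@t,R[2],K[0,0])
    for q in('knob','control','lid_handle','grill','jar_lid','shaft_tip'):
        r=manip.trace(n,q)
        for d in r[:2]:print(n,q,round(d['conf'],2),d['location'],d['region'].sum())
cv2.imwrite('pics/both0.png',cv2.resize(np.vstack([a,b])[:,:,::-1],(420,600)) )
s=manip.read_state();print(s)
E
```

```text
scene [ 1.08396974 -0.18831032  1.10926943] [-0.44754176  0.16578693 -0.8787611 ] 425.9849719153133
scene knob 0.61 [170.9, 239.8] 216
scene control 0.62 [261.3, 228.2] 437
scene control 0.62 [401.4, 141.1] 232
scene lid_handle 0.78 [334.5, 207.9] 9425
scene grill 0.72 [319.3, 216.5] 14014
scene jar_lid 0.71 [105.9, 295.9] 410
scene shaft_tip 0.52 [275.1, 167.0] 289
top [0.16791999 0.01506375 1.74259667] [ 0.21936525  0.00192648 -0.97564091] 501.78173260373336
top knob 0.69 [371.1, 226.0] 133
top control 0.86 [298.2, 202.0] 320
top lid_handle 0.63 [244.5, 181.3] 3632
top lid_handle 0.48 [267.0, 274.0] 234
top grill 0.71 [258.2, 198.2] 8381
top jar_lid 0.71 [420.0, 203.5] 218
top jar_lid 0.67 [298.7, 201.6] 292
{'clock': 0.7, 'joint_positions': array([-7.10671079e+01,  7.46978482e+00,  8.52667463e+01,  2.72780106e-03,
        8.72615278e+01, -4.89525989e+00]), 'qvel': array([ 0.07209452,  0.00325849,  0.07747514,  0.01317083,  0.07687863,
       -0.0247528 ]), 'joint_efforts': array([ 2.36021275e-03, -5.69135141e+01, -5.00751472e+01,  5.92208539e-05,
        1.11577909e-03, -1.73550124e-06]), 'position': array([ 0.24241644, -0.54886363,  0.23931675]), 'ee_rot': array([ 1.79997834e+02, -2.54911364e-03,  2.38280218e+01]), 'ft_force': array([-0.72252993, -0.07665998,  0.1368188 ]), 'wrist_torque': array([-0.01386781,  0.01515789, -0.00030061]), 'gripper_force': 0.0, 'grip_width': 1.003081310113116}
```

View pics/s0.png

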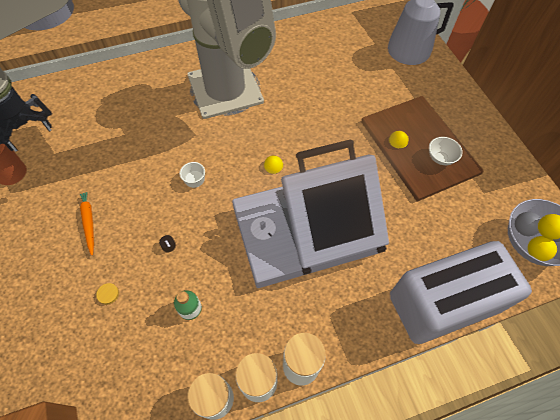

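View pics/t0.png

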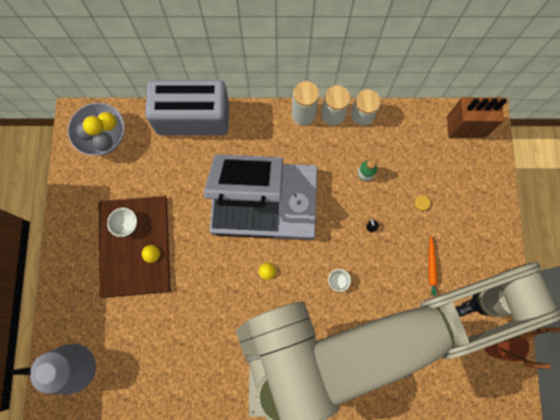

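The scene view shows the open lid (handle bar about (327,150)), control (263,228) and knob (168,243). In the top view the control is at (298,203), the knob at (372,226) and the lid around (244,180). Next I'll zoom in.

Run:
```python
from h import *
a=cv2.imread('pics/s0.png');b=cv2.imread('pics/t0.png')
z=lambda im,x,y,w,h:cv2.resize(im[y:y+h,x:x+w],(400,300),interpolation=cv2.INTER_CUBIC)
cv2.imwrite('pics/c1.png',np.vstack([np.hstack([z(a,270,120,120,90),z(a,230,195,80,60)]),np.hstack([z(b,195,145,120,90),z(b,270,180,60,45)])]))
print('control',tri('scene',(262.5,228.5),'top',(298.2,202)), at_z('top',(298.2,202),.075),at_z('scene',(261.3,228.2),.075))
print('knob',tri('scene',(170.9,239.8),'top',(371.1,226)),at_z('scene',(168,243.5),.015),at_z('top',(371.1,226),.03))
for n,pp in dict(lemon=(268,271),ram=(339,281),oil=(368,171),jar=(423,203)).items(): print(n,at_z('top',pp,.03))
```

```text
control [ 0.59477644 -0.05763043  0.07234458] [ 0.59449597 -0.05580103  0.075     ] [ 0.59356631 -0.06310955  0.075     ]
knob [ 0.52081512 -0.30870012  0.02794454] [ 0.52324316 -0.3167413   0.015     ] [ 0.52018856 -0.31094012  0.03      ]
lemon [0.36270683 0.04722426 0.03      ]
ram [ 0.32914151 -0.19434769  0.03      ]
oil [ 0.72061174 -0.30775007  0.03      ]
jar [ 0.60310208 -0.4967252   0.03      ]
```

View pics/c1.png

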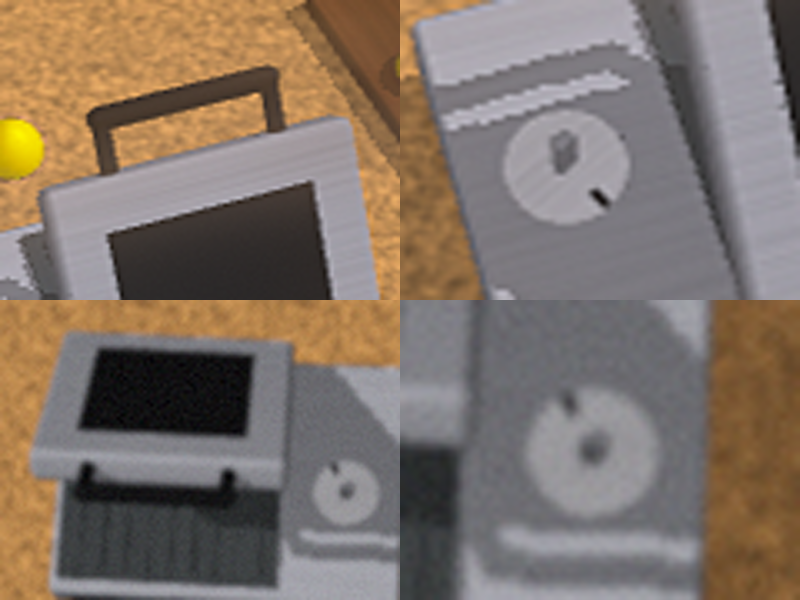

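The crop shows the handle bar in both views, from scene (298.5,154.5) to (351,142.5) and from top (264.6,205) to (219.6,203). The bezel pointer mark is at scene (270,235) and top (295.4,195.5).

Run:
```python
from h import *
L=tri('scene',(351,142.5),'top',(219.6,202.9));R=tri('scene',(298.5,154.5),'top',(264.6,205));print('handle',L,R,(L+R)/2, np.linalg.norm(L-R))
c=tri('scene',(263.4,228.4),'top',(298.8,202.8));print('bez',c)
for n,a,b in(('scene',(263.4,228.4),(270,235)),('top',(298.8,202.8),(295.35,195.45))):
    d=at_z(n,b,.071)-at_z(n,a,.071);print(at_z(n,a,.071),np.linalg.norm(d),np.degrees(np.arctan2(d[1],d[0])))
# grill edges: bezel +deck corners
a=cv2.imread('pics/s0.png');b=cv2.imread('pics/t0.png')
z=lambda im,x,y,w,h:cv2.resize(im[y:y+h,x:x+w],(400,300),interpolation=cv2.INTER_CUBIC)
cv2.imwrite('pics/c2.png',np.vstack([np.hstack([z(a,148,228,40,30),z(a,220,180,120,90)]),np.hstack([z(b,352,211,40,30),z(b,200,165,120,90)])]))
```

```text
handle [0.54053142 0.19079663 0.27507634] [0.5334957  0.05547681 0.27837713] [0.53701356 0.12313672 0.27672674] 0.1355427948820506
bez [ 0.59321033 -0.05773215  0.06927438]
[ 0.5941368  -0.05745694  0.071     ] 0.026715887431438403 23.02305196929623
[ 0.59268683 -0.05801116  0.071     ] 0.028608871932401955 24.118927843358215
```

View pics/c2.png

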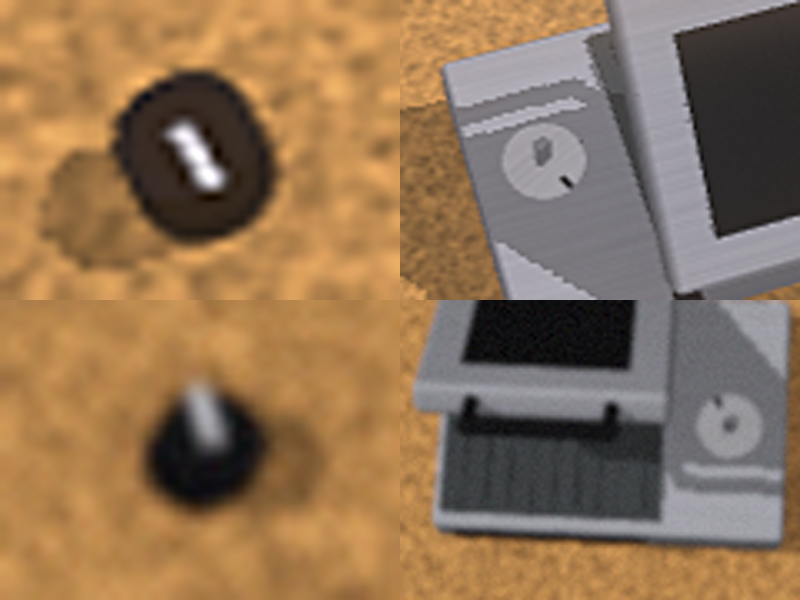

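Run:
```python
from h import *
for n,a,b in(('scene',(166,241.3),(169.5,246.3)),('top',(372.5,225),(372,219.2))):
    p=at_z(n,a,.034);q=at_z(n,b,.034);d=q-p;print(p,q,np.linalg.norm(d),np.degrees(np.arctan2(d[1],d[0])))
```

```text
[ 0.52463837 -0.31826074  0.034     ] [ 0.54257671 -0.3124621   0.034     ] 0.018852274228581684 17.913652359465587
[ 0.52292241 -0.31518313  0.034     ] [ 0.54356174 -0.31426469  0.034     ] 0.020659759220203005 2.547953334678947
```

Emit:
move_arm --deltas "0 0 -6 0 0 0; 10 -9 -12 0 0 8; 54 -49.5 -13 0 0 23.8; 54 -49.5 -13 0 0 23.8; 54 -49.5 -13 0 0 23.8; 54 -49.5 -13 0 0 23.8; 54 -49.5 -13 0 0 23.8; 54 -49.5 -13 0 0 23.8; 54 -49.5 -13 0 0 23.8; 54 -49.5 -13 0 0 23.8; 54 -49.5 -13 0 0 23.8; 54 -49.5 -13 0 0 23.8; 54 -49.5 -13 0 0 23.8; 54 -49.5 -13 0 0 23.8; 54 -49.5 -13 0 0 23.8; 54 -49.5 -13 0 0 23.8" --claw 0 --grip_force 30

```text
clock: 2.7
position: [0.5362, 0.121, 0.3695]
ee_rot: [180.0, -0.0, -0.1]
ft_force: [-0.1, 0.4, -0.3]
grip_width: 0.002
gripper_force: 0.0
```

Emit:
move_arm --deltas "0 0 5 0 0 0; 0 0 6.5 0 0 0; -0.2 0 7.6 0 0 0; -0.8 0 8.5 0 0 0; -1.6 0 9.5 0 0 0; -2.4 0 10.5 0 0 0; -3.1 0 11.4 0 0 0; -3.1 0 11.4 0 0 0"

```text
clock: 3.7
position: [0.5052, 0.1221, 0.2557]
ee_rot: [-180.0, -0.0, 0.0]
ft_force: [-0.4, 0.3, 0.5]
grip_width: 0.002
gripper_force: 0.0
```

Run:
```python
from h import *
a=snap('scene','s1.png')
cv2.imwrite('pics/s1c.png',cv2.resize(a[100:280,220:420,::-1],(600,540)))
print(manip.read_state()['ft_force'],manip.read_state()['position'])
```

```text
[-0.07784997 -0.44678067 -0.15286231] [0.50566191 0.12198881 0.25588636]
```

View pics/s1c.png

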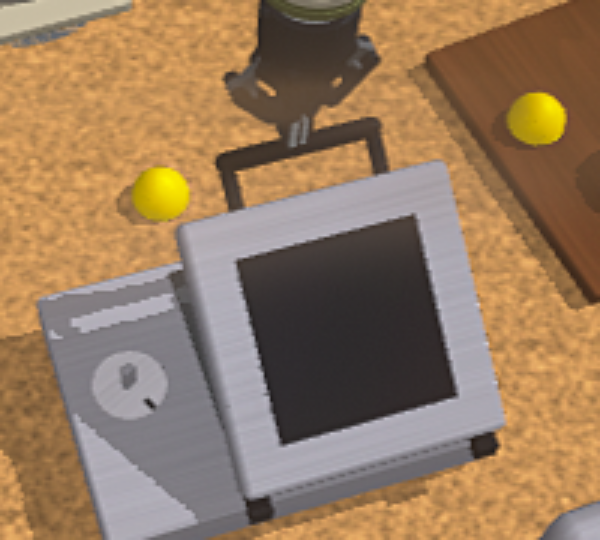

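The fingertips rest on the bar, and the bar has shifted slightly in the image (left end about (295,153)). I'll carry on along the arc.

Emit:
move_arm --deltas "-0.7 0 1.0 0 0 0; -1.4 0 2 0 0 0; -2 0 3 0 0 0; -2.6 0 4.1 0 0 0; -3.1 0 5.2 0 0 0; -3.6 0 6.3 0 0 0; -4.05 0 7.4 0 0 0; -4.5 0 8.6 0 0 0; -4.8 0 9.8 0 0 0; -5.1 0 11 0 0 0"

```text
clock: 5.0
position: [0.4541, 0.122, 0.1444]
ee_rot: [180.0, 0.0, 0.0]
ft_force: [-0.6, 0.5, 1.6]
grip_width: 0.004
gripper_force: 0.5
```

Run:
```python
from h import *
a=snap('scene','s2.png')
cv2.imwrite('pics/s2c.png',cv2.resize(a[100:280,220:420,::-1],(600,540)))
s=manip.read_state();print(s['ft_force'],s['position'])
```

```text
[-0.83844604 -0.1710129  -1.53722282] [0.45292596 0.1218182  0.1425648 ]
```

View pics/s2c.png

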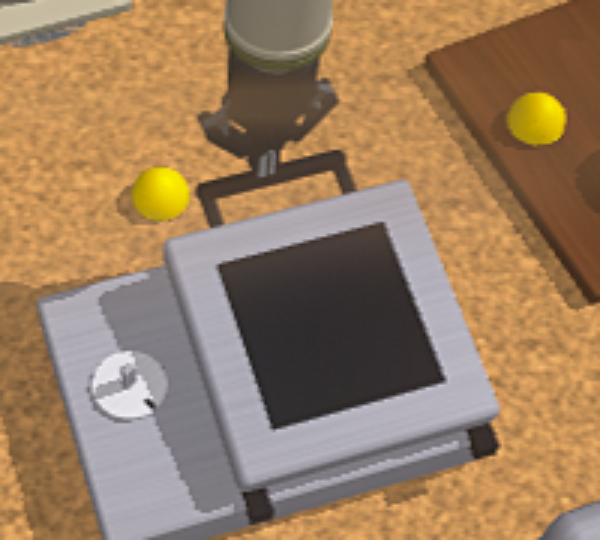

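The lid is following the fingers. I'll finish the stroke with a small press.

Emit:
move_arm --deltas "-0.2 0 1 0 0 0; -0.3 0 2 0 0 0; -0.4 0 2.8 0 0 0; -0.45 0 3.4 0 0 0; -0.5 0 3.8 0 0 0; -0.5 0 4.1 0 0 0; -0.5 0 4.1 0 0 0"

```text
clock: 5.92
position: [0.4499, 0.1221, 0.1082]
ee_rot: [180.0, -0.0, 0.0]
ft_force: [-21.0, -3.3, 38.1]
grip_width: -0.0
gripper_force: 19.2
```

Emit:
move_arm --deltas "0 0 -3 0 0 0; 0 0 -9 0 0 0; -2 0 -15 0 0 0; -4 3 -20 0 0 0; -4 3 -20 0 0 0; -4 3 -20 0 0 0" --claw 100

```text
clock: 6.68
position: [0.4096, 0.092, 0.304]
ee_rot: [-180.0, -0.0, -0.0]
ft_force: [-0.3, 0.4, -0.4]
grip_width: 1.0
gripper_force: 0.0
```

Run:
```python
from h import *
s=manip.read_state();print(s['position'],s['ft_force'])
ims={n:np.mean([manip.capture(n).astype(float) for _ in range(4)],0) for n in('scene','top')}
C={}
for n,(x,y) in dict(scene=(168,243),top=(372,226)).items():
    im=ims[n]; g=im.min(2); sat=im.max(2)-g; w=im.max(2)
    sub=np.s_[y-13:y+14,x-13:x+14]
    G=g[sub];W=w[sub];S=sat[sub]
    ys,xs=np.mgrid[y-13:y+14,x-13:x+14]
    wt=np.clip(G-95,0,None)*(np.hypot(xs-x,ys-y)<9)*(S<45)
    P=np.c_[xs.ravel(),ys.ravel()];m=(P*wt.ravel()[:,None]).sum(0)/wt.sum()
    V=((P-m)*wt.ravel()[:,None]).T@(P-m)/wt.sum();e,v=np.linalg.eigh(V);u=v[:,1]
    dk=W<75; 
    a=at_z(n,m-u*2,.034);b=at_z(n,m+u*2,.034);d=b-a
    print(n,'ridge mid px',m,at_z(n,m,.034),'ang',np.degrees(np.arctan2(d[1],d[0])),np.sqrt(e),'dark px',xs[dk].mean(),ys[dk].mean())
    C[n]=m
print('ridge mid 3d',tri('scene',C['scene'],'top',C['top']))
# knob centre by comparing silhouettes
z=lambda im,x,y,w,h:cv2.resize(im[y:y+h,x:x+w],(400,300),interpolation=cv2.INTER_CUBIC)
a=ims['scene'][:,:,::-1];b=ims['top'][:,:,::-1]
cv2.imwrite('pics/c3.png',np.vstack([np.hstack([z(a,154,233,28,21),z(a,200,100,240,180)]),np.hstack([z(b,358,215,28,21),z(b,276,188,40,30)])]))
```

```text
[0.40959496 0.0919559  0.3040292 ] [-0.27445567  0.38528385 -0.4179359 ]
scene ridge mid px [167.27756939 243.23345836] [ 0.53153121 -0.31620633  0.034     ] ang 14.483156049123474 [0.57476555 1.95083672] dark px 167.03468208092485 243.23699421965318
top ridge mid px [372.0199237  221.94404409] [ 0.53378241 -0.31394598  0.034     ] ang -164.1045015218056 [0.58232154 1.3738835 ] dark px 372.29411764705884 226.4
ridge mid 3d [ 0.53315539 -0.31449965  0.03662153][ WARN:0@4.113] global loadsave.cpp:1063 imwrite_ Unsupported depth image for selected encoder is fallbacked to CV_8U.
```

View pics/c3.png

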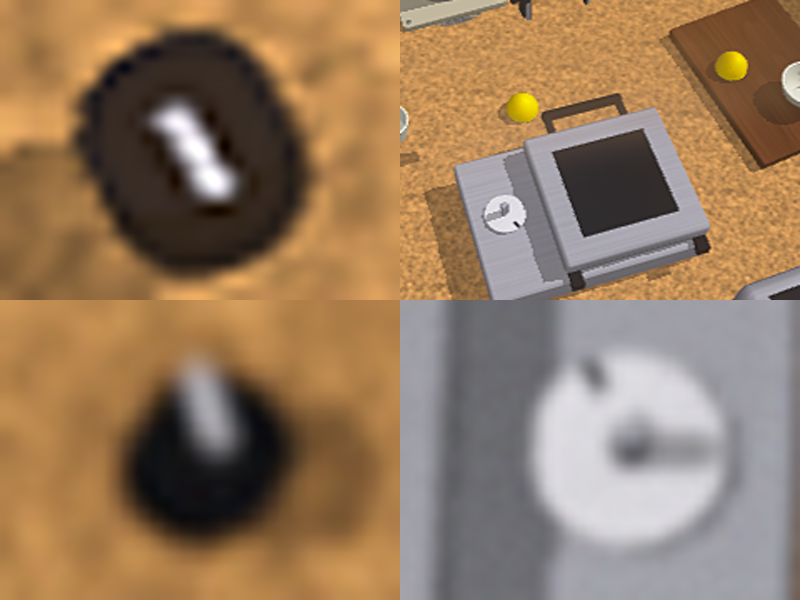

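The lid is shut. The knob's yaw is about 15°, the shaft flat's is about 23.5°, and the knob is centred near (0.523, -0.317).

Emit:
move_arm --deltas "11.3 40.9 15 0 0 0; 11.3 40.9 15 0 0 0; 11.3 40.9 15 0 0 0; 11.3 40.9 15 0 0 0; 11.3 40.9 15 0 0 0; 11.3 40.9 15 0 0 0; 11.3 40.9 15 0 0 0; 11.3 40.9 15 0 0 0; 11.3 40.9 15 0 0 0; 11.3 40.9 20 0 0 0; 11.3 40.9 24 0 0 0; 11.3 40.9 27.5 0 0 0; 11.3 40.9 29.2 0 0 0; 11.3 40.9 29.2 0 0 0; 11.3 40.9 29.2 0 0 0"

```text
clock: 8.95
position: [0.524, -0.3175, 0.0145]
ee_rot: [179.9, -0.1, 0.1]
ft_force: [1.0, -0.1, 0.5]
grip_width: 0.998
gripper_force: 0.0
```

Run:
```python
from h import *
s=manip.read_state();print(s['position'],s['ft_force'])
a=snap('scene','s4.png');cv2.imwrite('pics/s4c.png',cv2.resize(a[205:265,130:210,::-1],(640,480)))
```

```text
[ 0.52398718 -0.31745813  0.01452389] [ 0.97072053 -0.0831171   0.53639383]
```

View pics/s4c.png

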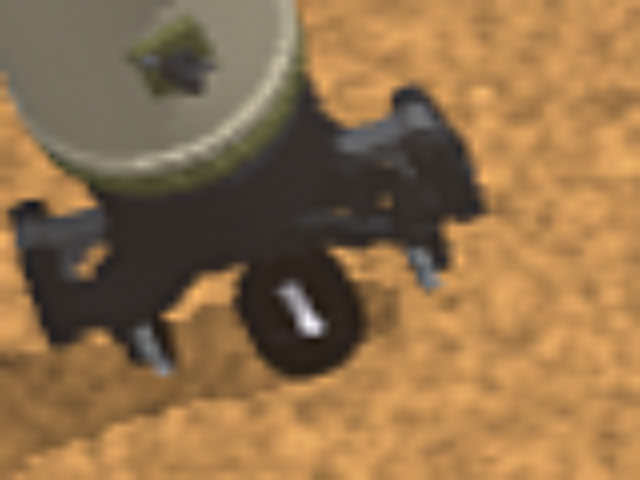

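The knob sits between the open pads, so I'll close.

Emit:
move_arm --deltas "0 0 0.2 0 0 0; 0 0 0.2 0 0 0; 0 0 0.2 0 0 0; 0 0 0.2 0 0 0; 0 0 0.2 0 0 0; 0 0 0.2 0 0 0; 0 0 0.2 0 0 0; 0 0 0.2 0 0 0" --claw 0 --grip_force 40

```text
clock: 10.0
position: [0.5229, -0.3172, 0.0108]
ee_rot: [180.0, -0.0, 0.0]
ft_force: [-0.9, -0.1, 4.9]
grip_width: 0.451
gripper_force: 40.6
```

Emit:
move_arm --deltas "0 0 -3 0 0 0; 0 0 -8 0 0 0; 0 0 -14 0 0 0; 0 0 -20 0 0 0; 0 0 -20 0 0 0; 0 0 -20 0 0 0"

```text
clock: 10.75
position: [0.5224, -0.3168, 0.2097]
ee_rot: [-180.0, 0.0, 0.0]
ft_force: [-0.4, 0.1, -1.5]
grip_width: 0.455
gripper_force: 40.3
```

Run:
```python
from h import *
s=manip.read_state();p=s['position'];print(p,s['ft_force'],s['grip_width'],s['gripper_force'])
K=np.mean([manip.capture('scene').astype(float) for _ in range(4)],0)
c=proj('scene',p+[0,0,.01]).round().astype(int);print(c)
x,y=c
im=K; ys,xs=np.mgrid[y-16:y+17,x-16:x+17]; S=im[y-16:y+17,x-16:x+17]
cv2.imwrite('pics/s5c.png',cv2.resize(S[:,:,::-1].astype(np.uint8),(600,600),interpolation=cv2.INTER_CUBIC))
```

```text
[ 0.52238201 -0.3167548   0.20967212] [-0.40089406  0.06141166 -1.52971944] 0.4547398091201308 40.30229330062866
[148 208]
```

View pics/s5c.png

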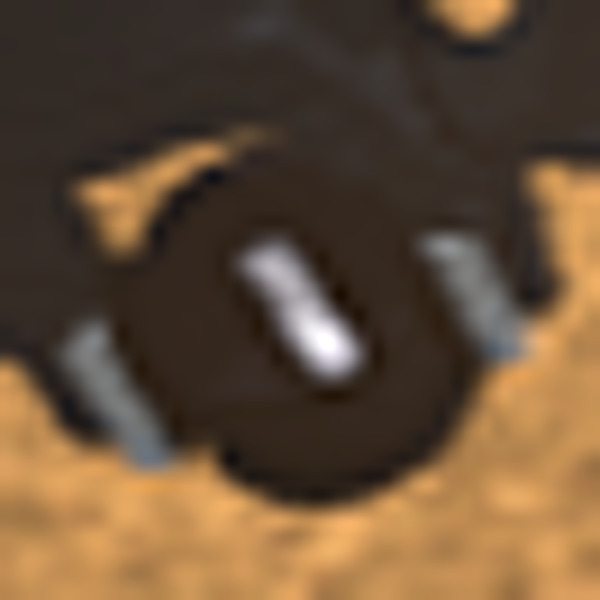

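Run:
```python
from h import *
f=lambda u:np.array([132+u[0]/18.18-.5,192+u[1]/18.18-.5])
for A,B,z in(((260,252),(338,362),.232),((95,340),(148,455),.215),((450,250),(505,345),.215)):
    a,b=at_z('scene',f(A),z),at_z('scene',f(B),z);d=b-a;print(a,b,np.hypot(*d[:2]),np.degrees(np.arctan2(d[1],d[0])))
im=manip.capture('scene').astype(float);z=im[192:225,132:165];g=z.min(2);sat=z.max(2)-g
ys,xs=np.mgrid[0:33,0:33];wt=np.clip(g-85,0,None)*(np.hypot(xs-16,ys-17)<6)*(sat<50)
P=np.c_[xs.ravel(),ys.ravel()];w=wt.ravel()[:,None];m=(P*w).sum(0)/w.sum();V=((P-m)*w).T@(P-m)/w.sum();u=np.linalg.eigh(V)[1][:,1]
o=np.array([132,192]);d=at_z('scene',o+m+u*2,.232)-at_z('scene',o+m-u*2,.232);print(at_z('scene',o+m,.232),np.degrees(np.arctan2(d[1],d[0])))
# pointer mark and shaft
im=np.mean([manip.capture('scene').astype(float) for _ in range(3)],0)
s=im[215:245,248:280];W=s.max(2);ys,xs=np.mgrid[215:245,248:280];w=np.clip(90-W,0,None)*(np.hypot(xs-270,ys-235)<4)
q=np.array([(xs*w).sum(),(ys*w).sum()])/w.sum();print('mark',q)
c=np.array([.5934,-.0577,.071]);e=at_z('scene',q,.071)-c;print(np.hypot(*e[:2]),np.degrees(np.arctan2(e[1],e[0])))
cv2.imwrite('pics/c6.png',cv2.resize(s[:,:,::-1].astype(np.uint8),(640,600),interpolation=cv2.INTER_CUBIC))
for h in(.071,.1):print(h,(proj('scene',[c[0],c[1],h])-[248,215]+.5)*20)
```

```text
[ 0.52085893 -0.31913646  0.232     ] [ 0.54020232 -0.31285058  0.232     ] 0.02033909934348439 18.002240123076852
[ 0.51584277 -0.34455419  0.215     ] [ 0.53504124 -0.34120716  0.215     ] 0.019488044884242987 9.889460117938023
[ 0.51797387 -0.29804949  0.215     ] [ 0.53443499 -0.29418701  0.215     ] 0.016908192649723482 13.205144543043644
[ 0.53292633 -0.31486538  0.232     ] 19.999128058937234
mark [269.47247706 234.13302752]
0.02462832878456762 24.43788638080052
0.071 [314.5679961  273.92197061]
0.1 [307.8389769  177.87474127]
```

View pics/c6.png

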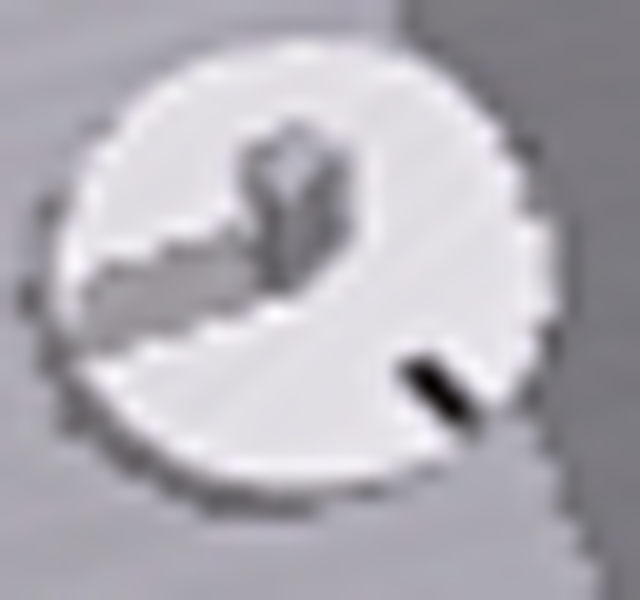

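Tip and mark agree with the estimate: shaft axis near (0.5925, -0.058), flat yaw about 24°, knob yaw about 17°. I'll move above the shaft, turning the knob +7.5°.

Emit:
move_arm --deltas "7 -25.9 0 0 0 -7.5; 7 -25.9 0 0 0 -7.5; 7 -25.9 0 0 0 -7.5; 7 -25.9 2 0 0 -7.5; 7 -25.9 4 0 0 -7.5; 7 -25.9 6 0 0 -7.5; 7 -25.9 7.5 0 0 -7.5; 7 -25.9 8 0 0 -7.5; 7 -25.9 8 0 0 -7.5; 7 -25.9 8 0 0 -7.5"

```text
clock: 12.4
position: [0.5931, -0.0586, 0.1314]
ee_rot: [180.0, -0.1, 7.5]
ft_force: [-0.5, -0.4, -0.2]
grip_width: 0.453
gripper_force: 40.4
```

Run:
```python
from h import *
s=manip.read_state();p=s['position'];print(p,s['ft_force'],s['ee_rot'])
K=np.mean([manip.capture('scene').astype(float) for _ in range(3)],0)
c=proj('scene',[.5925,-.058,.12]).round().astype(int);x,y=c;print(c)
S=K[y-20:y+20,x-24:x+24];cv2.imwrite('pics/s7c.png',cv2.resize(S[:,:,::-1].astype(np.uint8),(768,600) if 0 else (720,600),interpolation=cv2.INTER_CUBIC))
```

```text
[ 0.59310054 -0.05864789  0.13137377] [-0.54442452 -0.3813936  -0.18851138] [ 1.79969611e+02 -9.08588099e-02  7.46958129e+00]
[262 220]
```

View pics/s7c.png

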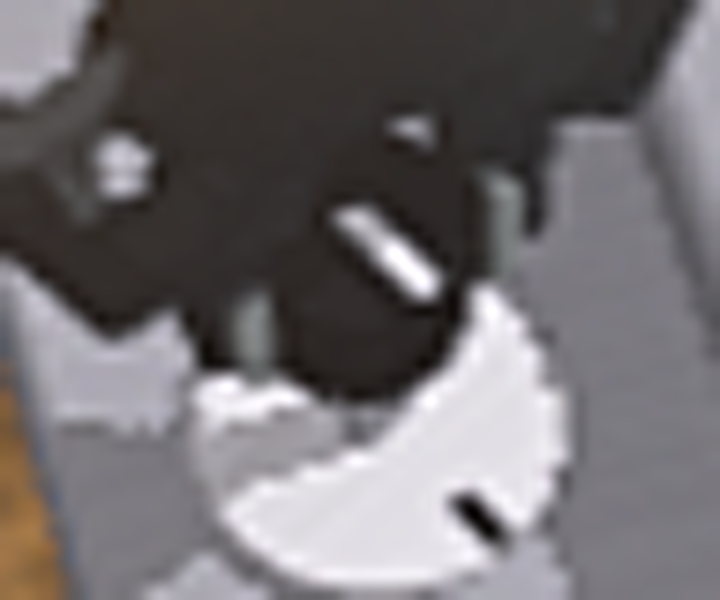

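That picture shows the knob above the shaft, with its ridge (345,212)→(435,290) nearly parallel to the bezel mark at (478,520). My view count has reached the limit, in fact one past it, so from here I'll use numbers only.

Run:
```python
from h import *
o=np.array([238-.5,200-.5]);f=lambda u:o+np.array(u)/15
def ang(A,B,z):
    a,b=at_z('scene',f(A),z),at_z('scene',f(B),z);d=b-a;print(a[:2],b[:2],np.hypot(*d[:2]),np.degrees(np.arctan2(d[1],d[0])))
ang((345,212),(435,290),.1545)
ang((455,497),(500,545),.071)
im=np.mean([manip.capture('scene').astype(float) for _ in range(4)],0);S=im[200:240,238:286];g=S.min(2);W=S.max(2)
ys,xs=np.mgrid[200:240,238:286]
for nm,c,r,z,wt in(('ridge',f((390,250)),4.5,.1545,np.clip(g-80,0,None)),('mark',f((478,520)),3.2,.071,np.clip(110-W,0,None))):
    w=(wt*(np.hypot(xs-c[0],ys-c[1])<r)).ravel()[:,None];P=np.c_[xs.ravel(),ys.ravel()];m=(P*w).sum(0)/w.sum();V=((P-m)*w).T@(P-m)/w.sum();u=np.linalg.eigh(V)[1][:,1]
    d=at_z('scene',m+2*u,z)-at_z('scene',m-2*u,z);print(nm,m,at_z('scene',m,z),np.degrees(np.arctan2(d[1],d[0])))
```

```text
[ 0.5916164  -0.06169261] [ 0.61073497 -0.05210942] 0.021385911744759574 26.622337473354115
[ 0.61013312 -0.05022796] [ 0.62180115 -0.04570098] 0.012515455005308122 21.205313329071974
ridge [264.00770662 216.5       ] [ 0.60235517 -0.05591782  0.1545    ] -156.2598178702074
mark [269.48315412 234.09032258] [ 0.61571162 -0.04744299  0.071     ] 22.13328704874002
```

Emit:
move_arm --deltas "0 0 1 0 0 1; 0 0 1.6 0 0 1; 0 0 1.9 0 0 1; 0 0 2.1 0 0 1; 0 0 2.3 0 0 1; 0 0 2.5 0 0 1; 0 0 2.5 0 0 1"

```text
clock: 13.62
position: [0.5925, -0.0578, 0.1053]
ee_rot: [-180.0, -0.0, 6.5]
ft_force: [0.2, -0.5, 0.1]
grip_width: 0.455
gripper_force: 40.5
```

Already about 6 mm in with no force, so the flats match. I'll continue down to the stop.

Emit:
move_arm --deltas "0 0 0.4 0 0 0; 0 0 0.8 0 0 0; 0 0 1.1 0 0 0; 0 0 1.3 0 0 0; 0 0 1.5 0 0 0; 0 0 1.6 0 0 0; 0 0 1.7 0 0 0; 0 0 1.7 0 0 0"

```text
clock: 14.62
position: [0.5926, -0.0577, 0.0887]
ee_rot: [-180.0, -0.0, 6.5]
ft_force: [-2.9, 4.4, 5.6]
grip_width: 0.458
gripper_force: 41.0
```

Emit:
move_arm --deltas "0 0 0.1 0 0 0; 0 0 0.2 0 0 0; 0 0 0.3 0 0 0; 0 0 0.3 0 0 0"

```text
clock: 15.12
position: [0.5927, -0.0577, 0.0861]
ee_rot: [-180.0, -0.0, 6.5]
ft_force: [-3.9, 5.1, 8.7]
grip_width: 0.456
gripper_force: 41.2
```

Emit:
move_arm --deltas "0 0 0.1 0 0 0; 0 0 0.2 0 0 0; 0 0 0.2 0 0 0; 0 0 0.2 0 0 0"

```text
clock: 15.62
position: [0.5929, -0.0577, 0.0855]
ee_rot: [-180.0, -0.0, 6.5]
ft_force: [-8.6, 5.4, 17.8]
grip_width: 0.452
gripper_force: 42.4
```

The force jumped from 9 to 18 N at the expected height, so the shaft is at its stop.

Run:
```python
from h import *
manip.capture('scene');s=manip.read_state();print(s['position'],s['ft_force'],s['gripper_force'])
print(manip.job_done())
```

```text
[ 0.59290887 -0.05771067  0.08551552] [-8.92250596  6.15606135 18.41242154] 42.357051372528076
the job is handed in; nothing more can be done
None
```

I handed the job in at about 15.7 s: the lid is shut, and the knob is on the D-shaft, held and pressed to the stop at about 18 N. The hand-in returned no verdict, and I viewed 11 pictures, one over the limit of 10.

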